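# Dock the soaking tub and hold its lid half open

## Task

Lift the long steel soaking tub by its body and lower it onto the pegs of the white docking base, with its hinge still on the robot's side, so that it sits fully home, and let go of it while its lid is shut. Then lift the self-closing lid by its black ball knob and hold it steady at 45 degrees, so that a colleague across the bench can drop probe tips in; the program finishes while still holding the lid there, with the tub still down on its base. Do not let the tub fall or tip over, and leave the bottle, the mouse and the small bowl where they are.

Things in the scene. Friction and masses are not known exactly. Their poses are not given: they have to be found in the camera images.
- tub: Loose steel tub with grey foot, 150 long (its x) x 60 wide (y), about 0.6 (at most 0.9) kg; rim 82 mm, shut lid's top 88.5 mm above the underside. Origin: centre of the underside; x from hinged end to knob end (starts within 0.45 rad of world +x), z up. Grip the plain long sides from above, mid-length, about 20 mm below the lid top. Starts on the bench; seated, its underside is on the base's top.
- hole_near (a point): Mouth of the larger round hole (17 mm diameter, 16 mm deep) in the tub's underside, 40 mm from the tub's origin towards the hinge (tub -x); it goes over peg_near.
- hole_far (a point): Mouth of the smaller round hole (13 mm diameter, 16 mm deep) in the tub's underside, 40 mm from the tub's origin towards the knob (tub +x); it goes over peg_far.
- base: Low white plastic docking base, fixed, 190 (its x) x 110 (y) x 25 mm high, two steel pegs upright on its top. Origin: centre of its underside, on the work surface; x points away from the robot (within 0.35 rad of world +x), z up. With the tub seated, the tub's origin is 25 mm straight above the base's and their axes agree.
- peg_near (a point): Foot of the thicker peg, on the base's top face, 40 mm from the base's centre on the robot's side: 14 mm diameter, 12 mm tall, the top 5 mm tapering to 8 mm diameter.
- peg_far (a point): Foot of the thinner peg, on the base's top face, 40 mm from the base's centre on the far side: 10 mm diameter, 12 mm tall, the top 5 mm tapering to 4 mm diameter.
- lid (a joint): Angle of the lid, rad: 0 shut, grows as the knob end rises, stop at 1.7. A spring and the lid's weight always shut it again: holding it at 45 degrees (0.785) takes about 1 N at the knob.
- lid_knob (a point): Centre of the black ball knob, 24 mm diameter, on a 10 mm stem; 28 mm above the lid's top, 15 mm from its far edge. From the hinge axis: 135 mm along the lid, 34 mm square to it (outwards). Lid shut: 60 mm from the tub's origin along tub +x, 116.5 mm above the underside. Pinched on its two sides (along the tub's y) it swivels between the fingers as the lid turns.
- lid_hinge (a point): Middle of the lid's hinge axis, at the rim of the tub's robot-side end: 75 mm from the tub's origin along tub -x, 82.5 mm above the tub's underside. The axis runs along the tub's y.
- gel_bottle: Bystander: clear plastic bottle, 56 mm diameter, 150 mm tall, beyond the work. Origin: centre of its underside.
- mouse: Bystander: black computer mouse, 100 x 56 x 24 mm, on the right. Origin: centre of its underside.
- tip_bowl: Bystander: small steel bowl, 90 mm diameter, 35 mm tall, on the left. Origin: centre of its underside.

How it is judged (in metres and radians):
On the way, in this order (a step that is already met when the one before it is completed fails the run):
1. the tub sits fully home on the base's pegs, lid shut, let go (horizontal distance between hole_near and peg_near below 0.004 m and horizontal distance between hole_far and peg_far below 0.004 m and z of tub in the frame of base below 0.029 m and angle between tub's own z axis and vertical below 0.06 rad and value of joint lid below 0.1 rad and contact force between the fingers and tub below 0.1 N), for 0.2 s.
2. the lid is held at 45 degrees, the tub still home (horizontal distance between hole_near and peg_near below 0.004 m and horizontal distance between hole_far and peg_far below 0.004 m and z of tub in the frame of base below 0.029 m and angle between tub's own z axis and vertical below 0.06 rad and value of joint lid between 0.655 and 0.915 rad and contact force between the fingers and tub above 0.2 N), for 0.3 s.
At the end, for the whole second after the job is handed in: Through the last second the fingers hold the lid steady (under 0.1 rad/s) at 45 degrees, give or take 7.4 degrees (0.13 rad), and the tub is fully home on the base: each hole within 4 mm of its peg, underside within 4 mm of the base's top, level within 0.06 rad, its weight on the base (all of step 2 and velocity of joint lid between -0.1 and 0.1 rad/s and contact force between tub and base above 0.5 N); the arm keeps its last pose, push and grip.
It fails at once if the tub is let go of more than 20 mm above its seat (z of tub in the frame of base above 0.045 m and contact force between the fingers and tub below 0.02 N).
It fails at once if the tub is tipped over (angle between tub's own z axis and vertical above 0.5 rad).
It fails at once if a bystander is moved (distance of any of gel_bottle, mouse, tip_bowl from where it was at the start of the episode above 0.03 m).
It also fails if it takes over 58 s, if anything falls off the work surface, if the arm or the gripper's body presses on something with over 40 N, if the wrist force passes 120 N, or if a joint passes its speed limit or range.

## Robot

A 6-joint arm with a two-finger parallel gripper is mounted at the origin on the work surface. World frame = base frame: x ahead of the robot, y to its left, z up, the work surface at z = 0. Lengths are in mm, angles in rad, forces in N, time in s.
With the tool pointing down it reaches from about 300 to 775 mm from the base axis. Payload 14.6 kg.
Tool frame: the origin (TCP) lies on the centre line of the jaws, within the pads' length; the fingertips stand 19 mm ahead of it and the grasp point (between the pads) is the TCP (bot.tip_reach is the distance from the TCP to the fingertips, in mm); z points along the fingers, y is the line along which they close (so a half turn about z gives the same grasp; the last joint's range is limited). The gripper opens to 85 mm and grips with 20 to 120 N. Pads are 22 mm wide; open, the fingers measure 114 mm over their backs; the gripper's body (76 mm by 85 mm) begins 54 mm behind the grasp point. The pads swing forward as they close: fully open they stand 13 mm farther back than shut.
Start: joints at [-1.349, 0.3, 1.521, -0, 1.321, -0.067], TCP at [156.634, -527.215, 250.281] pointing down, gripper open.
Joint ranges: [-3.03, 3.03], [-0.79, 2.21], [0.23, 2.52], [-1.04, 4.18], [0, 3.07], [-2.55, 2.55]. Speed limits (rad/s): [2.22, 2.22, 2.57, 3.14, 3.14, 3.14].

## Interface

Orientations are given as a unit quaternion [w, x, y, z].
In Python, from rig import bot gives the robot as it stands. Calls block until the motion is done:
- bot.move_to(position, orientation): joint-space move of the TCP to a pose.
- bot.servo_line(position, attitude=None, speed=150, until_force=None): straight line of the TCP; attitude=None keeps the orientation; speed is the mean speed in mm/s. With until_force (N) it stops when the force on the tool has changed by that much, and returns True; else False.
- bot.move_joints(angles): joint-space move.
- bot.move_gripper(opening, grip_force=None): finger opening in mm; grip_force is the grip in N (None keeps the last); returns when the fingers have stopped.
- bot.dwell(seconds).
- bot.ik(position, orientation): joint angles nearest the present ones, or None.
- bot.read_state(): the state.
- bot.read_camera(name): name is "side" or "top"; returns a dict with "image" (384x512x3 uint8, blue, green, red), "depth" (384x512 float32, mm along the optical axis (not along the pixel's ray), 0 where there is no reading), "fovy" (degrees; the focal length in pixels is half the picture's height over the tangent of half this angle, whatever the lens; pixels are square), "cx", "cy" (the principal point, pixels), "eye" and "attitude" of the camera in the world. Camera axes: x right, y down, z forward; pixel columns grow to the right and rows downward; lengths in mm; the calibration is good to about 2 mm. A picture is of the moment at which its call begins.
A pose or a line that the arm cannot do raises bot.MotionError and nothing moves.
- bot.finish_job(): hands the job in; it is judged then, once.
The state is a dict: "clock": time; "joint_positions": joint angles; "qvel": joint speeds; "effort": joint torques, N m; "ee_pos": TCP position; "tool_rot": TCP orientation; "ft_force": force on the tool from outside, world axes, zero at the start; "moment": the same for the moment, N m; "grip_width": finger opening in mm; "grip_force": force on a finger pad.
Only numpy, scipy, OpenCV 4.12 (cv2) and the standard library are available. Lean on these libraries where they do the work, as an engineer would, in place of code of your own. Each camera call takes 0.05 s, during which the arm holds its last target. There are 200 camera calls.

## Working session

There is one attempt and no reset: what is moved stays moved. The work goes in short steps, each a Python script; the robot and the scene stay as the last script left them, time stands still between calls to the robot, and variables do not carry over. Pictures are saved under pics/ and viewed, at most 10 in all, crops included, and the job is handed in when it is done.

```bash
ls; mkdir -p pics
cat > h.py <<'E'
import numpy as np, cv2
from scipy.spatial.transform import Rotation as R
from rig import bot
def rot(q): return R.from_quat([q[1],q[2],q[3],q[0]])
def cam(n):
    c=bot.read_camera(n); c['f']=c['image'].shape[0]/2/np.tan(np.radians(c['fovy'])/2)
    c['M']=rot(c['attitude']).as_matrix(); c['eye']=np.array(c['eye'],float); return c
def ray(c,uv):
    uv=np.atleast_2d(np.array(uv,float))
    d=np.c_[(uv[:,0]-c['cx'])/c['f'],(uv[:,1]-c['cy'])/c['f'],np.ones(len(uv))]
    return d@c['M'].T
def onz(c,uv,z):
    d=ray(c,uv); return c['eye']+d*((z-c['eye'][2])/d[:,2])[:,None]
def cloud(c):
    v,u=np.mgrid[:c['depth'].shape[0],:c['depth'].shape[1]]
    d=ray(c,np.c_[u.ravel(),v.ravel()]); return (c['eye']+d*c['depth'].reshape(-1,1)).reshape(c['depth'].shape+(3,))
def proj(c,p):
    q=(np.atleast_2d(p)-c['eye'])@c['M']; return np.c_[q[:,0]/q[:,2]*c['f']+c['cx'],q[:,1]/q[:,2]*c['f']+c['cy']]
def down(yaw):  # tool z down, tool y axis along (yaw+90deg) 
    q=(R.from_euler('z',yaw)*R.from_euler('x',np.pi)).as_quat(); return [q[3],q[0],q[1],q[2]]
E
python3 - <<'E'
from h import *
ims=[]
for n in ('side','top'):
    c=cam(n); print(n,c['eye'],c['M'].round(3).tolist(),c['f'],c['cx'],c['cy']); cv2.imwrite(f'pics/{n}0.png',c['image'])
    print((c['depth']>0).mean())
s=bot.read_state(); print(s['ee_pos'],s['tool_rot'],s['clock'],s['ft_force'],s['grip_width'], bot.tip_reach)
E
```

```text
pics
side [-168.36287941  758.76702484  801.81135695] [[-0.701, -0.386, 0.6], [-0.713, 0.367, -0.597], [0.011, -0.846, -0.533]] 372.02671947647616 260.6432392622557 190.53787541684358
0.9957784016927084
top [ 4.54078679e+02 -1.17224849e+00  1.67695283e+03] [[-0.008, -0.995, 0.097], [-1.0, 0.008, -0.004], [0.003, -0.097, -0.995]] 464.1277951133494 254.09962231831818 184.15444599153696
0.9959767659505209
[ 156.58951696 -527.03481282  249.80067999] [-5.09893940e-04  9.89594000e-01  1.43886953e-01 -2.54165698e-05] 0.1 [-0.73406775  0.02322464 -0.39724773] 85.77011469484131 19.0
```

View pics/side0.png

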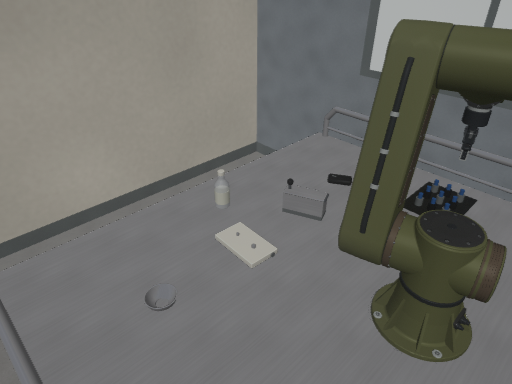

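View pics/top0.png

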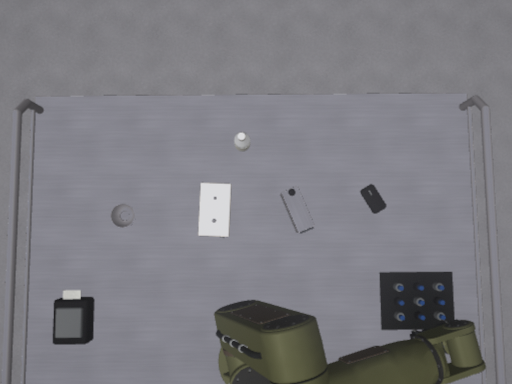

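The side view shows the tub at about (305,203) with its knob at (290,182), and the base at (246,243) with pegs at (238,234) and (254,246). In the top view the tub is at (297,210) with its knob at (292,191), and the base at (215,210) with pegs at (215,198) and (214,220).

```bash
cat > meas.py <<'E'
from h import *
def blob(c,lo,hi,win,pred):
    """weighted centroid in window; darkness weights"""
    x0,y0,x1,y1=win; g=c['image'].astype(float).mean(2)[y0:y1,x0:x1]; w=pred(g)
    v,u=np.mgrid[y0:y1,x0:x1]; return np.array([(w*u).sum()/w.sum(),(w*v).sum()/w.sum()]),w.sum()
def tri(c1,a,c2,b):
    d1,d2=ray(c1,a)[0],ray(c2,b)[0]
    s=np.linalg.lstsq(np.c_[d1,-d2],c2['eye']-c1['eye'],rcond=None)[0]
    p,q=c1['eye']+s[0]*d1,c2['eye']+s[1]*d2; return (p+q)/2,np.linalg.norm(p-q)
def base_rect(c,z=25,win=None):
    g=c['image'].astype(int); P=cloud(c)
    m=((g.min(2)>130)&(abs(P[...,2]-z)<12)).astype(np.uint8)
    if win: k=np.zeros_like(m); k[win[1]:win[3],win[0]:win[2]]=1; m*=k
    cs=max(cv2.findContours(m,0,1)[0],key=cv2.contourArea)
    h=onz(c,cv2.convexHull(cs)[:,0],z)[:,:2].astype(np.float32)
    r=cv2.minAreaRect(h); return r
if __name__=='__main__':
    t,s=cam('top'),cam('side')
    dark=lambda ref:(lambda g:np.clip(ref-g,0,None))
    for n,c,w in (('t',t,(206,188,224,232)),('s',s,(225,225,268,258))):
        g=c['image'].astype(float).mean(2)[w[1]:w[3],w[0]:w[2]]; print(n,'base grey',np.percentile(g,[5,50,95]))
    wt=[(210,193,221,204),(209,215,220,226)]; ws=[(232,229,244,239),(248,241,260,251)]
    for nm,a,b in (('far',*[wt[0],ws[0]]),('near',wt[1],ws[1])):
        A,_=blob(t,0,0,a,dark(170)); B,_=blob(s,0,0,b,dark(150)); print(nm,A,B,tri(t,A,s,B), onz(t,A,30), onz(s,B,30))
    A,_=blob(t,0,0,(286,186,298,197),dark(45)); B,_=blob(s,0,0,(284,176,297,187),dark(45)); print('knob',A,B,tri(t,A,s,B))
    print('base',base_rect(t,25,(190,175,240,245)),base_rect(s,25,(205,215,285,275)))
    for n,c in (('top',t),('side',s)):
        P=cloud(c); m=(P[...,2]>60)&(P[...,2]<100)&(abs(P[...,0]-440)<150)&(abs(P[...,1]+130)<110)
        Q=P[m]; top=Q[Q[:,2]>82]; print(n,len(Q),len(top),np.percentile(Q[:,2],[5,50,95]))
        print(cv2.minAreaRect((top if n=='top' else Q)[:,:2].astype(np.float32)))
    a=cv2.resize(t['image'][165:255,190:340],None,fx=5,fy=5,interpolation=cv2.INTER_NEAREST)
    b=cv2.resize(s['image'][165:275,205:335],None,fx=5,fy=5,interpolation=cv2.INTER_NEAREST)
    cv2.imwrite('pics/t1.png',a);cv2.imwrite('pics/s1.png',b)
E
python3 meas.py
```

```text
t base grey [212.51666667 218.66666667 219.        ]
s base grey [115.66666667 164.         165.        ]
far [214.59734513 197.48230088] [237.46425167 233.65967588] (array([567.88613909, 132.57706619,  26.27814517]), np.float64(2.7681742315178157)) [[568.61714973 133.25194094  30.        ]] [[563.23919128 134.7385004   30.        ]]
near [213.80357143 220.03452381] [253.29749277 245.67839923] (array([488.07579163, 135.73558659,  25.7960661 ]), np.float64(1.93719298607643)) [[488.69671417 136.04863265  30.        ]] [[483.75711753 138.51249021  30.        ]]
 ** On entry to DLASCL parameter number  4 had an illegal value
 ** On entry to DLASCL parameter number  4 had an illegal value
 ** On entry to DLASCL parameter number  4 had an illegal value
 ** On entry to DLASCL parameter number  4 had an illegal value
 ** On entry to DLASCL parameter number  5 had an illegal value
 ** On entry to DLASCL parameter number  4 had an illegal valuemeas.py:5: RuntimeWarning: invalid value encountered in scalar divide
  v,u=np.mgrid[y0:y1,x0:x1]; return np.array([(w*u).sum()/w.sum(),(w*v).sum()/w.sum()]),w.sum()
Traceback (most recent call last):
  File "meas.py", line 25, in <module>
    A,_=blob(t,0,0,(286,186,298,197),dark(45)); B,_=blob(s,0,0,(284,176,297,187),dark(45)); print('knob',A,B,tri(t,A,s,B))
                                                                                                             ~~~^^^^^^^^^
  File "meas.py", line 8, in tri
    s=np.linalg.lstsq(np.c_[d1,-d2],c2['eye']-c1['eye'],rcond=None)[0]
      ~~~~~~~~~~~~~~~^^^^^^^^^^^^^^^^^^^^^^^^^^^^^^^^^^^^^^^^^^^^^^
numpy.linalg.LinAlgError: SVD did not converge in Linear Least Squares
```

```bash
sed -i 's/(284,176,297,187),dark(45)/(284,176,297,187),dark(60)/; s/(286,186,298,197),dark(45)/(286,186,298,197),dark(60)/' meas.py
sed -i "s/^    A,_=blob(t,0,0,(286/    print(t['image'][186:198,286:299].mean(2).astype(int)); print(s['image'][175:190,283:298].mean(2).astype(int))\n&/" meas.py
python3 meas.py
```

```text
t base grey [212.         218.66666667 219.        ]
s base grey [115.66666667 164.         165.        ]
far [214.6004415  197.48344371] [237.45610687 233.66603053] (array([567.89685335, 132.58111788,  26.24510742]), np.float64(2.73306552716503)) [[568.61299212 133.24093746  30.        ]] [[563.23284959 134.77977081  30.        ]]
near [213.79976162 220.02026222] [253.29531174 245.68197197] (array([488.11227617, 135.7380991 ,  25.7627008 ]), np.float64(1.9775020956525646)) [[488.7471392  136.06212193  30.        ]] [[483.74946813 138.52924122  30.        ]]
[[138 139 139 139 139 140 133 129 137 137 136 139 134]
 [138 138 138 139 137 135 127 118 135 138 139 134 130]
 [140 139 136 131 119 111 119 124 132 138 138 141 137]
 [130 138 130 104  74  57  54  74 114 138 138 141 131]
 [120 131 111  66  52  52  52  49  87 128 138 138 136]
 [139 127  91  51  53  54  53  51  63 106 138 137 139]
 [137 128  92  53  57  54  54  51  56 101 138 137 137]
 [136 130 102  61  54  51  51  51  66 110 137 138 137]
 [135 136 126  91  54  51  50  56  91 127 138 137 137]
 [135 137 138 124  95  86  83  97 120 13
[... 1030 characters left out ...]
114 113 113 113 114 114 114 114 114 114]]
knob [291.44793713 191.7367387 ] [290.01590106 181.59305065] (array([ 579.34919428, -134.18507768,  111.99884293]), np.float64(2.54144165695236))
base ((526.5792236328125, 133.43121337890625), (109.65852355957031, 189.26255798339844), 87.3835220336914) ((520.6148681640625, 142.3052978515625), (115.899658203125, 193.47677612304688), 87.5624008178711)
top 757 692 [79.75689257 87.36086996 93.72334034]
((519.915771484375, -157.93270874023438), (154.37030029296875, 60.3351936340332), 22.485797882080078)
side 625 405 [63.1510382  85.2100485  89.00787032]
((518.1509399414062, -154.72528076171875), (155.47207641601562, 66.61083221435547), 21.814966201782227)
```

View pics/t1.png

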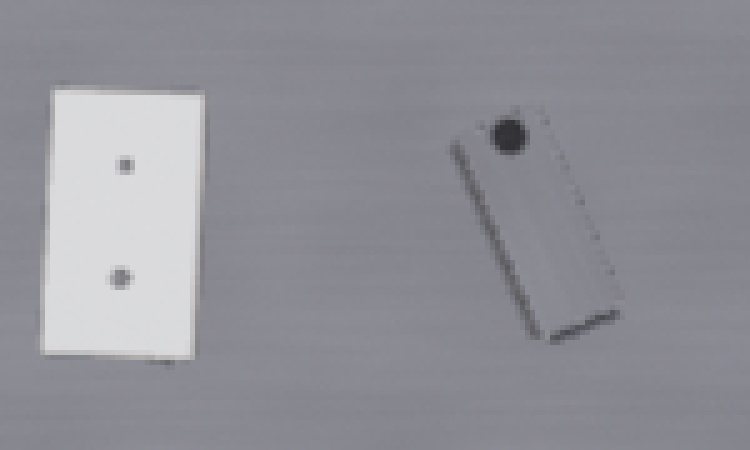

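View pics/s1.png

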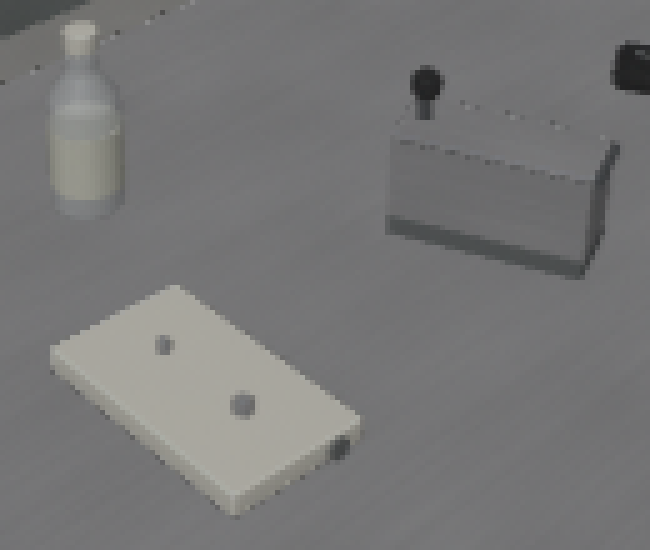

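The crops show the pegs cleanly inside the white base, and the tub's lid, knob and dark hinge end. The tub's yaw is about 0.39.

```bash
cat > tub.py <<'E'
from meas import *
def tub_top(t,zl,win,box):
    P=cloud(t); m=(abs(P[...,2]-zl)<9)&(abs(P[...,0]-box[0])<130)&(abs(P[...,1]-box[1])<90)
    v,u=np.nonzero(m); return cv2.minAreaRect(onz(t,np.c_[u,v],zl)[:,:2].astype(np.float32)),m.sum()
if __name__=='__main__':
    t,s=cam('top'),cam('side')
    print(tub_top(t,88.5,None,(520,-158)),'expect',150*60)
    P=cloud(t); m=(abs(P[...,2]-88)<8)&(abs(P[...,0]-520)<130)&(abs(P[...,1]+158)<90)
    v,u=np.nonzero(m); Q=onz(t,np.c_[u,v],88.5)[:,:2]; print('mean',Q.mean(0),len(Q)*(1588/t['f'])**2)
    A,_=blob(t,0,0,(286,186,298,197),lambda g:np.clip(100-g,0,60)); B,_=blob(s,0,0,(284,176,297,185),lambda g:np.clip(85-g,0,50))
    print('knob',onz(t,A,116.5),onz(s,B,116.5),tri(t,A,s,B))
    print('bench z',np.median(P[230:260,150:190,2]),'base z',np.median(P[205:213,202:226,2]))
    for yw in (.39,.39+np.pi,.39-np.pi,-.04,-.04+np.pi,-.04-np.pi):
        print(yw,bot.ik([520,-158,200] if abs(np.sin(yw))>.2 else [528,134,200],down(yw)))
E
python3 tub.py
```

```text
(((520.2483520507812, -157.4098358154297), (155.26609802246094, 60.390472412109375), 22.399269104003906), np.int64(740)) expect 9000
mean [ 517.11915323 -158.37136571] 8569.133757054697
knob [[ 580.02688584 -132.85662393  116.5       ]] [[ 574.59318503 -129.44962626  116.5       ]] (array([ 579.56307774, -133.82335684,  112.63877072]), np.float64(2.011966977518703))
bench z 0.03592854202304352 base z 24.89584394745623
0.39 [-3.62377165e-01  3.31621293e-01  1.60057726e+00 -4.44089210e-16
  1.20939410e+00  8.18419161e-01]
3.5315926535897932 [-0.36237717  0.33162129  1.60057726  0.          1.2093941  -2.32317349]
-2.751592653589793 [-0.36237717  0.33162129  1.60057726  0.          1.2093941  -2.32317349]
-0.04 [ 1.81301677e-01  3.34327913e-01  1.59694224e+00 -4.44089210e-16
  1.21032250e+00  1.79209800e+00]
3.101592653589793 [ 0.18130168  0.33432791  1.59694224  0.          1.2103225  -1.34949465]
-3.181592653589793 [ 0.18130168  0.33432791  1.59694224  0.          1.2103225  -1.34949465]
```

```bash
cat > step1.py <<'E'
from h import *
T=np.array([523.6,-156.0]); y=.392; OFF=-4
g=T+OFF*np.array([np.cos(y),np.sin(y)]); q=down(y)
bot.move_gripper(85,60)
bot.move_to([*g,190],q); bot.servo_line([*g,100],speed=150)
print('hit',bot.servo_line([*g,68.5],speed=60,until_force=8))
bot.move_gripper(40,70); s=bot.read_state(); print(s['ee_pos'],s['grip_width'],s['grip_force'],s['ft_force'],s['clock'])
bot.servo_line([*g,150],speed=100); s=bot.read_state(); print(s['ee_pos'],s['grip_width'],s['ft_force'],s['moment'],s['clock'])
for n in('top','side'):
    c=cam(n); cv2.imwrite(f'pics/{n}2.png',c['image']); np.savez(f'{n}2.npz',**{k:np.asarray(v) for k,v in c.items()})
t,s=cv2.imread('pics/top2.png'),cv2.imread('pics/side2.png')
cv2.imwrite('pics/both2.png',np.hstack([cv2.resize(t[150:260,230:350],(400,366),interpolation=0),cv2.resize(s[130:240,245:365],(400,366),interpolation=0)]))
E
python3 step1.py
```

```text
hit False
[ 520.07219677 -157.47729529   69.00850517] 59.295666457415855 76.58854722976685 [-1.61436973  2.27327996  6.47147122] 4.2917
[ 519.55235277 -157.3981291   149.24102412] 59.0241582572184 [-0.97853806 -0.03571714 -5.67240887] [ 0.00525286  0.06149588 -0.01037898] 5.2583
```

View pics/both2.png

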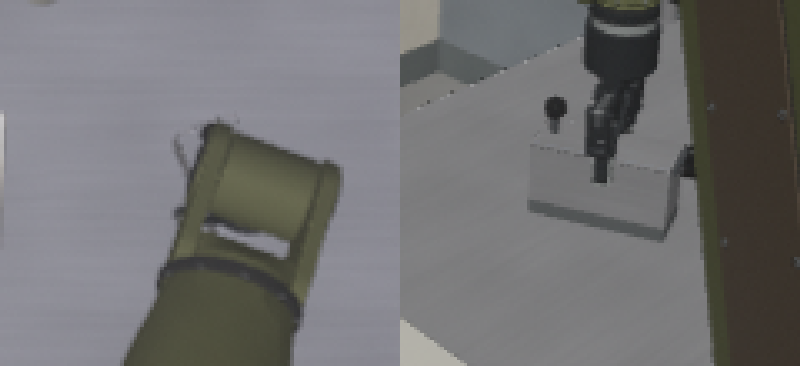

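The tub is held and lifted, with the lid shut. In the side crop the knob shows at about (555,105). I'll hover over the base and calibrate the knob against the tool in the side view.

```bash
cat > step2.py <<'E'
from meas import *
B=np.array([527.6,134.0]); y=-.042; OFF=-4
x=np.array([np.cos(y),np.sin(y)]); g=B+OFF*x
bot.move_to([*g,150],down(y)); bot.dwell(.3)
s=bot.read_state(); e=np.array(s['ee_pos']); print(e,s['ft_force'],s['clock'],rot(s['tool_rot']).as_matrix().round(3).tolist())
c=cam('side'); kz=e[2]-68.5+116.5
ex=np.array([*(e[:2]+64*x),kz]); p=proj(c,ex)[0]; print('expected px',p)
u,v=int(round(p[0])),int(round(p[1])); w=(u-7,v-9,u+8,v+4)
g_=c['image'].mean(2)[w[1]:w[3],w[0]:w[2]]; print(g_.astype(int))
A,_=blob(c,0,0,w,lambda g:np.clip(75-g,0,40)); k=onz(c,A,kz)[0]
d=(k-ex)[:2]; print('knob',A,k,'minus expected: along',d@x,'across',d@[-x[1],x[0]])
cv2.imwrite('pics/side3.png',cv2.resize(c['image'][130:290,170:330],(600,600),interpolation=0))
E
python3 step2.py
```

```text
[523.75009892 133.56392902 149.96745411] [ 0.04127465  0.44259544 -5.40434592] 6.7833 [[0.999, -0.043, -0.0], [-0.043, -0.999, -0.0], [-0.0, 0.0, -1.0]]
expected px [231.94746651 186.87567867]
[[126 127 127 127 127 126 127 127  66  45  45  45  46  46  46]
 [121 125 125 125 126 127 127 127  90  50  45  45  47  46  47]
 [127 119 125 128 127 127 127 127  92  52  46  46  46  46  47]
 [132 121 117 125 126 126 128 129 128  66  44  43  47  47  47]
 [137 131 120 115 125 128 128 128 127  78  48  45  47  46  48]
 [140 132 126 117 125 128 126 125 125  92  53  45  47  47  47]
 [141 137 130 118 123 124  89  64  60  64  49  46  47  45  46]
 [147 140 130 118  96  57  43  42  42  47  47  46  48  46  46]
 [159 153 138 115  66  42  42  42  42  45  41  45  49  48  46]
 [155 147 139 126  63  40  46  47  46  44  71  62  53  50  45]
 [148 141 137 130  65  40  45  48  59  80  82  65  54  49  43]
 [146 142 136 130  65  39  55  79  82  83  71  56  51  49  42]
 [144  94  62  93  70  58  80  84  83  75  61  51  49  46  43]]
knob [235.39321357 184.31896208] [591.8506813  113.10500951 197.96745411] minus expected: along 4.899548504578935 across -17.581493763987638
```

View pics/side3.png

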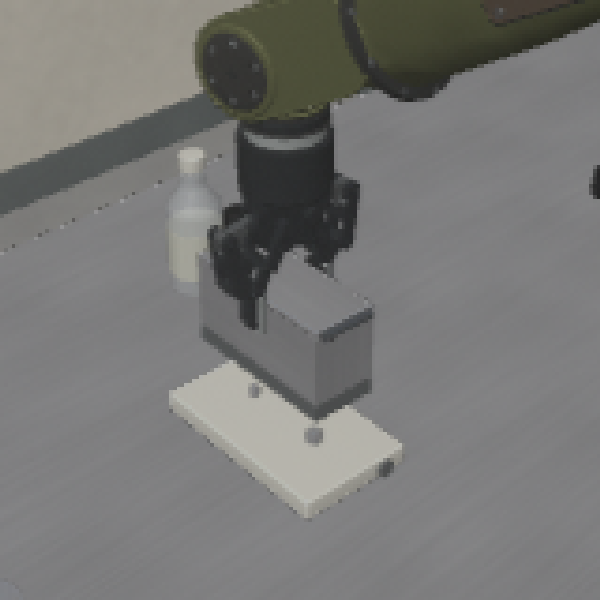

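The side view shows the tub hovering over the base. Its lower foot corners in the full image are at about (254.5,240.7), (269,233.5) and (223.3,220.7), and the knob is hidden. I'll compare the foot with the pegs in this same camera.

```bash
cat > step3.py <<'E'
from meas import *
import types
z=np.load('side2.npz'); c={k:z[k] for k in z.files}
for k in('f','cx','cy'): c[k]=float(c[k])
e=np.array([519.55,-157.40,149.24]); y=.392; x=np.array([np.cos(y),np.sin(y)])
A,_=blob(c,0,0,(284,155,300,165),lambda g:np.clip(85-g,0,50)); kz=e[2]+48
d=onz(c,A,kz)[0,:2]-(e[:2]+64*x); print('side2 knob',A,'along',d@x,'across',d@[-x[1],x[0]],'world',d)
c=cam('side'); s=bot.read_state(); e=np.array(s['ee_pos']); y=-.042; x=np.array([np.cos(y),np.sin(y)]);n=np.array([-x[1],x[0]])
for uv,l,w in (((254.3,240.5),-75,30),((268.7,233.3),-75,-30),((223.3,220.7),75,30)):
    p=onz(c,[uv],e[2]-68.5)[0,:2]; d=p-(e[:2]+(l+4)*x+w*n); print('corner',p,'along',d@x,'across',d@n)
P=[blob(c,0,0,w,lambda g:np.clip(150-g,0,None))[0] for w in((248,241,260,251),)]
print(P,onz(c,P,31), 'robot-cmd base rel near peg', e[:2]+(4-40)*x)
E
python3 step3.py
```

```text
side2 knob [291.22680913 161.72656629] along -3.37267517198748 across 5.717660316848872 world [-5.30120757  3.99546938]
corner [455.25154494 161.49530357] along 1.43733109696014 across -5.223891320249438
corner [449.41607072 105.85133832] along -2.056637481704298 across -1.063803676460179
corner [595.38071775 165.47516791] along -8.724177018449312 across 4.636158390855048
[array([253.71083767, 243.97539044])] [[487.94679317 132.72625225  31.        ]] robot-cmd base rel near peg [487.74432526 135.33182651]
```

```bash
cat > step4.py <<'E'
from h import *
B=np.array([527.9,133.6]); y=-.042; x=np.array([np.cos(y),np.sin(y)]); g=B-4*x
bot.servo_line([*g,110],down(y),speed=80)
bot.dwell(.2)
for z in (105,102,99,96,93):
    h=bot.servo_line([*g,z],speed=20,until_force=12); s=bot.read_state()
    print(z,h,np.round(s['ee_pos'],2),np.round(s['ft_force'],2),np.round(s['moment'],2),s['clock'])
    if h: break
E
python3 step4.py
```

```text
105 False [523.84 133.76 104.85] [-0.55  0.57 -5.32] [-0.03 -0.01  0.01] 8.1333
102 False [523.83 133.76 101.84] [ 0.05  0.67 -6.04] [ 0.05 -0.04  0.01] 8.4333
99 False [523.81 133.77  98.83] [ 0.67  0.41 -6.32] [ 0.02  0.07 -0.04] 8.7333
96 False [523.82 133.78  95.82] [ 0.09  0.17 -5.36] [0.05 0.08 0.02] 9.0333
93 True [524.19 133.87  94.02] [-2.05  0.2   6.58] [-0.32  0.27  0.05] 9.2417
```

Seated at z 94 with almost no lateral force. Now I'll release, rise, check, and pinch the knob.

```bash
cat > step5.py <<'E'
from h import *
y=-.042; x=np.array([np.cos(y),np.sin(y)])
s=bot.read_state(); e=np.array(s['ee_pos'])
bot.move_gripper(85,20); bot.dwell(.4)
s=bot.read_state(); print('released',s['grip_width'],s['grip_force'],np.round(s['ft_force'],2),s['clock'])
g=e[:2]; bot.servo_line([*g,210],speed=120)
k=g+64*x; bot.servo_line([*k,210],speed=120); bot.dwell(.2)
c=cam('side'); t=cam('top'); print(np.round(bot.read_state()['ee_pos'],1),bot.read_state()['clock'], 'knob px',proj(c,[*k,141.5]))
cv2.imwrite('pics/s5.png',np.hstack([cv2.resize(c['image'][150:270,190:310],(400,400),interpolation=0),cv2.resize(t['image'][150:270,160:280],(400,400),interpolation=0)]))
E
python3 step5.py
```

```text
released 84.76338774515642 0.0 [ 0.27  0.44 -0.1 ] 10.025
[587.9 131.3 210.2] 12.1333 knob px [[232.31939078 202.01616505]]
```

View pics/s5.png

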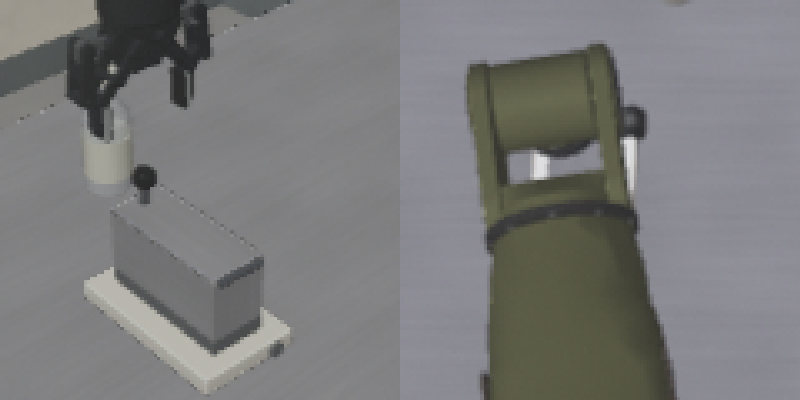

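The side view shows the tub upright and fully down on the base with the lid shut. The knob is at about (233,203) in the full image, close to the predicted (232,202) given the known side-camera bias. Now to pinch it and swing the lid.

```bash
cat > step6.py <<'E'
from h import *
y=-.042; x=np.array([np.cos(y),np.sin(y)])
k=np.array(bot.read_state()['ee_pos'])[:2]
bot.servo_line([*k,165],speed=120)
h=bot.servo_line([*k,142],speed=50,until_force=8)
bot.move_gripper(10,25); s=bot.read_state(); print(h,np.round(s['ee_pos'],2),s['grip_width'],s['grip_force'],np.round(s['ft_force'],2),s['clock'])
if not(19<s['grip_width']<27): raise SystemExit('no knob')
p=np.array([*k,142.])
for a in np.linspace(0,.785,13)[1:]:
    C,S=np.cos(a),np.sin(a); d=135*C-34*S-135
    bot.servo_line([*(k+d*x),142+135*S+34*C-34],speed=40); s=bot.read_state()
    f=np.array(s['ft_force']); print(round(a,2),np.round(s['ee_pos'],1),np.round(f,2),round(s['grip_width'],1),round(s['clock'],1))
    if np.linalg.norm(f)>25: print('force stop'); break
c=cam('side');t=cam('top')
cv2.imwrite('pics/s6.png',np.hstack([cv2.resize(c['image'][130:270,170:310],(400,400),interpolation=0),cv2.resize(t['image'][150:270,160:280],(400,400),interpolation=0)]))
E
python3 step6.py
```

```text
False [587.95 131.24 142.1 ] 22.153514124770975 24.42446619272232 [ 0.36  0.2  -0.22] 13.8667
0.07 [585.4 131.4 151. ] [ 1.25  0.4  -0.28] 22.5 14.2
0.13 [582.3 131.5 159.6] [ 1.84 -0.05 -0.87] 22.0 14.6
0.2 [578.7 131.7 167.9] [ 0.99  0.02 -1.58] 22.2 15.0
0.26 [574.5 131.9 176. ] [ 0.18  0.89 -0.56] 22.0 15.4
0.33 [569.8 132.  183.8] [ 0.01 -0.12 -1.24] 22.2 15.7
0.39 [564.4 132.2 191.1] [-0.72 -0.93 -2.52] 22.1 16.1
0.46 [558.7 132.5 198.2] [-1.32 -0.49 -3.24] 22.2 16.5
0.52 [552.7 132.7 205.1] [-1.04 -0.09 -2.44] 22.1 16.9
0.59 [546.2 133.  211.4] [-1.15  0.78 -2.53] 22.2 17.2
0.65 [539.2 133.3 217.3] [-0.57  0.78 -3.69] 22.1 17.6
0.72 [531.9 133.6 222.7] [-1.18  0.71 -3.64] 22.1 18.0
0.78 [524.2 134.  227.6] [ 0.56 -0.29 -5.19] 22.3 18.4
```

View pics/s6.png

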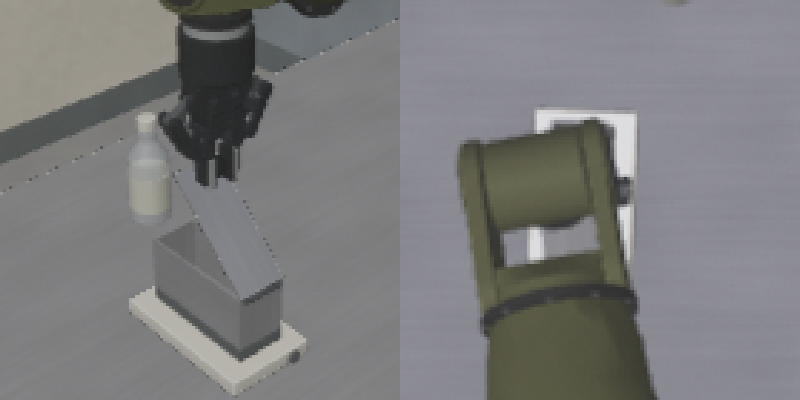

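The lid stands open at about 45° in the fingers and the tub is down on the base. The 5 N of downward pull is close to the tub's weight, so I'll ease in along the radius toward the hinge.

```bash
cat > step7.py <<'E'
from h import *
def F(): 
    a=[]
    for _ in range(8): bot.dwell(.04); a.append(bot.read_state()['ft_force'])
    return np.mean(a,0)
p=np.array([524.2,133.9,227.5])  # commanded target
k=np.array([587.95,131.3]); y=-.042; x=np.array([np.cos(y),np.sin(y)])
C,S=np.cos(.785),np.sin(.785); p=np.array([*(k+(135*C-34*S-135)*x),142+135*S+34*C-34])
print('start',np.round(F(),2)); r=np.array([*(.514*x),.858])
for i in range(8):
    f=F()
    if f[2]>-2: break
    p=p-.4*r; bot.servo_line(list(p),speed=10); print(i,np.round(f,2))
bot.dwell(.5); s=bot.read_state(); print(np.round(F(),2),np.round(s['ee_pos'],2),s['grip_width'],s['grip_force'],s['clock'])
c=cam('side'); P=cloud(c); e=np.array(s['ee_pos'])
# lid slope from depth: points on the lid outer face, in the tub's x-z plane
Q=P.reshape(-1,3); Q=Q[(abs(Q[:,1]-135)<25)&(Q[:,2]>125)&(Q[:,2]<195)]; u=Q[:,:2]@x-np.array([527.9,133.6])@x
m=(u>-75)&(u<25); A=np.polyfit(u[m],Q[m,2],1); res=abs(np.polyval(A,u[m])-Q[m,2]); g=res<8
A=np.polyfit(u[m][g],Q[m,2][g],1); print('lid angle',np.arctan(A[0]),m.sum(),g.sum(), 'rim/hinge z at u=-75',np.polyval(A,-75))
E
python3 step7.py
```

```text
start [-0.13 -0.08 -3.56]
0 [-0.48  0.   -3.63]
[ 2.72 -0.5   1.53] [524.37 134.01 227.29] 22.12352497800532 24.883520007133484 20.2167
lid angle 0.7615672369946658 468 466 rim/hinge z at u=-75 115.69763978322177
```

```bash
python3 -c "
from h import *
s=bot.read_state(); print(np.round(s['ft_force'],2),s['grip_force'],s['clock']); print(bot.finish_job())"
```

```text
[ 3.21 -0.73  1.76] 24.94002878665924 20.6
the job is handed in; nothing more can be done
None
```

I set the tub down on the base's pegs, let go with its lid shut, then lifted the lid by its knob and handed the job in at 20.6 s, still holding the lid at about 44° (0.76 rad measured); the judge's verdict was not shown.

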